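# Let the small fetch ball out of the dispenser

## Task

The dog's ball dispenser on the bench has two sloping lanes, each with one ball waiting behind a gate. With the fingertips push the sliding catch tray by its upright tab all the way across until it stands in front of the lane with the smaller ball, then press that lane's lever paddle down so that the other end lifts the gate and the ball rolls into the tray by itself, and let the lever come back up. Leave the tray there, do not touch the balls or work the other lever, keep the larger ball behind its gate and leave the other things on the bench where they are.

Things in the scene. Friction and masses are not known exactly. Their poses are not given: they have to be found in the camera images.
- dispenser: Two-lane ball dispenser of plywood, fixed; origin on the bench between the lanes, below the pivots. x axis roughly away from the robot (yaw varies 14 degrees either way): near lane centred at x -38 mm, far lane at +38 mm, walls 110 mm high. Lanes slope down to -y, from a closed back (y +75 mm) to open mouths (y -138 mm, floor 56 mm high). Lever bars run along y at x -84 and +84 mm, top 132 mm high.
- gate_near (a point): Middle of the lower edge of the near lane's gate, an aluminium plate 56 mm wide that hangs across the lane at dispenser y -100 mm; shut, this edge is 14 mm above the lane floor and 74 mm above the bench.
- gate_far (a point): Middle of the lower edge of the far lane's gate, an aluminium plate 56 mm wide that hangs across the lane at dispenser y -100 mm; shut, this edge is 14 mm above the lane floor and 74 mm above the bench.
- lever_near (a joint): Rocking lever of the near lane, rad: 0 at rest with the gate shut, grows as its paddle is pressed, stop at 0.45 (paddle 52 mm lower, gate 48 mm higher). Its spring takes about 2 N at the paddle to start, 6 N at the stop, and brings the lever back by itself. From about 0.25 the small ball can pass; it takes about 1 s to run out.
- lever_far (a joint): Rocking lever of the far lane, rad: 0 at rest with the gate shut, grows as its paddle is pressed, stop at 0.45 (paddle 52 mm lower, gate 48 mm higher). Its spring takes about 2 N at the paddle to start, 6 N at the stop, and brings the lever back by itself. From about 0.25 the small ball can pass; it takes about 1 s to run out.
- paddle_near (a point): Centre of the upper face of the near lane's paddle: a level aluminium plate 50 mm (dispenser x) by 44 mm (y), 10 mm thick, 138 mm above the bench at rest, free air below. At dispenser x -70 mm, y +120 mm, beyond the lane's closed back; the lever's pivot lies at y 0, 125 mm high.
- paddle_far (a point): Centre of the upper face of the far lane's paddle: a level aluminium plate 50 mm (dispenser x) by 44 mm (y), 10 mm thick, 138 mm above the bench at rest, free air below. At dispenser x +70 mm, y +120 mm, beyond the lane's closed back; the lever's pivot lies at y 0, 125 mm high.
- tray (a joint): Slide of the catch tray along dispenser x, m: 0 midway between the lanes, +0.036 (stop) in front of the far lane, -0.036 (stop) in front of the near lane. It starts near the middle, and about 1 to 2 N of friction keeps it where it is left.
- tray_tab (a point): Centre of the top edge of the tray's push tab, 100 mm above the bench. The tab is an upright plywood plate outside the tray's wall that faces away from the dispenser: 8 mm thick (dispenser x), 36 mm long (dispenser y), reaching from 100 mm down to 15 mm above the bench; push it on either broad face, along dispenser x.
- tray_in (a point): Centre of the inner floor of the catch tray, an open plywood tray that slides below the lanes' mouths: outside 84 mm (dispenser x) by 100 mm (y), walls 4 mm thick, rim 47 mm above the bench, floor 8 mm above it. It lies 68 mm from the tab's centre line, towards the dispenser.
- ball_small_center (a point): Centre of the smaller ball, dark rubber, 40 mm in diameter, loose, in the near or the far lane behind the gate.
- ball_large_center (a point): Centre of the larger ball, the same dark rubber, 54 mm in diameter, loose, in the other lane behind its gate.
- cup: Bystander: collapsible cup, 84 mm across, 62 mm high; origin at the centre of its underside.
- jar: Bystander: glass jar with a twist cap, 72 mm across, 95 mm high; origin at the centre of its underside.
- shoe_horn: Bystander: wooden shoe horn lying flat, about 208 mm long, 9 mm thick; origin on the underside near its middle, x along its length.
- polish_tin: Bystander: flat round tin, 74 mm across, 26 mm high; origin at the centre of its underside.
- boot_brush: Bystander: boot brush, 150 x 50 x 42 mm, x along its length; origin at the centre of its underside.
- chest_drawer0_handle (a point): Bystander: knob of the small drawer chest (110 mm high) on the left side of the bench; its drawer stands partly open and holds a steel carabiner and a plastic whistle.
Not all that is in view belongs to the job. What is shaped like the part that bears ball_small_center but pink or purple is not meant. Leave any green or purple look-alike of the part that bears ball_large_center alone.

How it is judged:
By the outcome, as a careful person would: the job done as asked, in the order asked, and still so for the second after the job is handed in, with the robot touching nothing.
It also fails if it takes over 42 s, if anything falls off the work surface, if the arm or the gripper's body presses on something with over 40 N, if the wrist force passes 120 N, or if a joint passes its speed limit or range.

## Robot

A 6-joint arm with a two-finger parallel gripper is mounted at the origin on the work surface. World frame = base frame: x ahead of the robot, y to its left, z up, the work surface at z = 0. Lengths are in m, angles in rad, forces in N, time in s.
With the tool pointing down it reaches from about 0.35 to 0.975 m from the base axis. Payload 4.9 kg.
Tool frame: the origin (TCP) lies midway between the tips of the shut fingers; the grasp point (between the pads) lies behind it (manip.tcp_to_grasp is the z of the grasp point in the tool frame, in m); z points along the fingers, y is the direction in which the jaws open and shut (so a half turn about z gives the same grasp; the last joint's range is limited). The gripper opens to 85 mm and grips with 20 to 120 N. Pads are 22 mm wide; open, the fingers measure 114 mm over their backs; the gripper's body (76 mm by 85 mm) begins 54 mm behind the grasp point. The pads swing forward as they close: fully open they stand 13 mm farther back than shut.
Start: joints at [-1.266, 0.053, 1.613, -0, 1.476, -0.119], TCP at [0.257, -0.57, 0.231] pointing down, gripper open.
Joint ranges: [-3.01, 3.01], [-1.01, 2.22], [0.06, 2.58], [-1.02, 4.17], [0.09, 2.62], [-3.14, 3.14]. Speed limits (rad/s): [2.57, 2.57, 3.14, 3.14, 3.14, 3.14].

## Interface

Orientations are given as a unit quaternion [w, x, y, z].
In Python, from plant import status, vision, order, regions_of, manip gives the robot as it stands. The module is installed in compiled form; this text tells all that it offers.
- The arm moves only by the shell command python3 -m crank 'ROWS'. ROWS is JSON, one flat list of numbers, 5 for each row, row after row: the shift along the tool's x, y, z in mm, then the turn about the tool's z in degrees, then the opening in per cent of the stroke, from 0 (shut) to 100 (fully open). In form: [tx, ty, tz, yaw, fingers, tx, ty, tz, yaw, fingers, ...]. A call has exactly 10 rows; each row is the pose to reach, as a shift and turn from the pose commanded when the call began, along the tool's axes at that moment; what a row does not reach only later rows make up. A row lasts 1/10 s, in which the tool goes at most 50 mm and 8.59 degrees, less where a joint would pass 70% of its speed; a pose out of reach is approached as far as the arm can. A call with a gripper value outside its range is refused whole. The fingers move at their own pace and stop on an object; the grip force is fixed at half the most. Time passes only in rows, so rows that repeat a pose let the fingers close, or fill a call up. It gives the time, the measured TCP pose, the force and the opening at its end, in the units of the state.
- status.state(): the state, without advancing time (a new reading comes with each control period).
- vision.grab_frame(name): name is "side" or "top" or "wrist"; returns (picture, depth): 400x640x3 uint8, red, green, blue; 400x640 float32, m along the optical axis (not along the pixel's ray), 0 where there is no reading.
- vision.get_calibration(name): a dict with "camera_matrix" (3x3 intrinsics, pixels), "R" (3x3) and "t" (3): a world point X has camera coordinates R X + t. Camera axes: x right, y down, z forward; pixel columns grow to the right and rows downward; lengths in m; the calibration is good to about 2 mm. A picture is of the moment at which its call begins: read the wrist's pose just before it. get_calibration takes no time and is no camera call; for the wrist camera it gives the pose at the moment of the call.
- order.job_done(): hands the job in, once; it reports no verdict.
Trained networks look in the newest picture that a camera, given by its name, has taken for a name from the list of things; names that differ only in an ending like _2 or _b are one class to them, and where a whole thing is asked for, a point or a joint stands for the part that bears it (a point fixed in the world has none). Each returns a list of dicts, best first, with "confidence" (0 to 1); they miss things now and then, are a little off and sometimes report something else, mostly with a low value. They report only what shows in the picture. A call takes as long as a camera call. They do not tell look-alikes from the thing itself.
- regions_of(camera, name): "region" (400x640 bool, what is visible of it) and "extent" ([centre column, centre row, width, height] in pixels, round what is visible of it).
The state is a dict: "time": time; "joint_pos": joint angles; "joint_vel": joint speeds; "joint_efforts": joint torques, N m; "tool_pos": TCP position; "tool_rot": TCP orientation; "contact_force": force on the tool from outside, world axes, zero at the start; "ft_torque": the same for the moment, N m; "gripper_width": opening from 0.0 (shut) to 1.0 (fully open).
Only numpy, scipy, OpenCV 4.12 (cv2) and the standard library are available. Lean on these libraries where they do the work, as an engineer would, in place of code of your own. Each camera call takes 0.05 s, during which the arm holds its last target. There are 200 camera calls.

## Working session

There is one attempt and no reset: what is moved stays moved. The work goes in short steps, Python scripts to look and compute and a shell command to move; the robot and the scene stay as the last step left them, time stands still between calls to the robot, and variables do not carry over. Pictures are saved under pics/ and viewed, on a budget of 10 in all, crops included, one or two more only if the job needs it, and the job is handed in when it is done.

```bash
mkdir -p pics; cat > h.py <<'E'
import numpy as np, cv2
from plant import status, vision, order, regions_of, manip
def cal(n):
    c=vision.get_calibration(n); return np.array(c["camera_matrix"]),np.array(c["R"]),np.array(c["t"])
def world(n,uv,z,c=None):
    K,R,t=c or cal(n); uv=np.atleast_2d(uv); z=np.atleast_1d(z)
    p=np.c_[uv,np.ones(len(uv))]@np.linalg.inv(K).T*z[:,None]
    return (p-t)@R
def pix(n,X,c=None):
    K,R,t=c or cal(n); q=(np.atleast_2d(X)@R.T+t)@K.T; return q[:,:2]/q[:,2:]
def cloud(n,d):
    v,u=np.mgrid[:400,:640]; return world(n,np.c_[u.ravel(),v.ravel()],d.ravel()).reshape(400,640,3)
E
python3 - <<'E'
from h import *
ims=[]
for n in("top","side"):
    im,d=vision.grab_frame(n); np.savez(f"pics/{n}.npz",im=im,d=d)
    cv2.imwrite(f"pics/{n}.png",im[:,:,::-1]); P=cloud(n,d)
    for o in("dispenser","ball_small_center","ball_large_center","paddle_near","tray_tab","tray_in"):
        for r in regions_of(n,o)[:4]:
            m=r["region"]&(d>0); print(n,o,round(r["confidence"],2),np.round(r["extent"]),np.round(np.median(P[m],0),3) if m.any() else None)
print(status.state())
E
```

```text
top dispenser 0.73 [366. 211. 143.  65.] [ 0.545 -0.017  0.076]
top ball_small_center 0.59 [364. 161.  12.  13.] [ 0.697 -0.037  0.035]
top ball_small_center 0.43 [370. 196.  16.  16.] [ 0.58  -0.058  0.097]
top ball_large_center 0.75 [368. 222.  19.  18.] [ 0.502 -0.056  0.111]
top ball_large_center 0.69 [388. 260.  20.  18.] [ 0.392 -0.125  0.047]
top ball_large_center 0.57 [428. 260.  20.  18.] [ 0.382 -0.239  0.047]
top paddle_near 0.62 [342. 230.  79.  34.] [0.455 0.088 0.134]
top tray_tab 0.63 [410. 207.  45.  32.] [ 0.553 -0.186  0.009]
top tray_in 0.91 [412. 207.  51.  28.] [ 0.553 -0.182  0.009]
side dispenser 0.88 [303. 254.  96. 172.] [ 0.547 -0.083  0.075]
side dispenser 0.7 [278. 222.  51.  91.] [ 0.464 -0.037  0.13 ]
side dispenser 0.66 [318. 245.  12.   4.] [ 0.58  -0.06   0.102]
side ball_small_center 0.72 [357. 223.  13.  15.] [0.696 0.043 0.032]
side ball_small_center 0.55 [363. 250.  13.  12.] [ 0.699 -0.048  0.032]
side ball_large_center 0.96 [244. 343.  26.  27.] [ 0.385 -0.255  0.046]
side ball_large_center 0.7 [244. 295.  23.  21.] [ 0.394 -0.14   0.044]
side b
[... 343 characters left out ...]
nt_pos': array([-1.26598001e+00,  5.26634874e-02,  1.61285906e+00,  2.93622658e-05,
        1.47598129e+00, -1.18988840e-01]), 'joint_vel': array([ 1.74775626e-04,  9.72715446e-04,  5.57660878e-05, -5.32764782e-05,
        9.99385162e-05, -1.19486327e-03]), 'joint_efforts': array([-3.74234480e-05, -3.93550909e+01, -3.70372438e+01, -6.50693323e-05,
        3.26901836e-04,  5.57317264e-06]), 'tool_pos': array([ 0.25703577, -0.56970528,  0.23135072]), 'tool_rot': array([4.28570524e-05, 9.77632824e-01, 2.10318945e-01, 1.86720749e-05]), 'contact_force': array([-0.0661416 , -0.29537988, -0.98135104]), 'ft_torque': array([ 0.02851656, -0.00295627,  0.00855999]), 'gripper_width': 0.9989773012762099}
```

View pics/top.png

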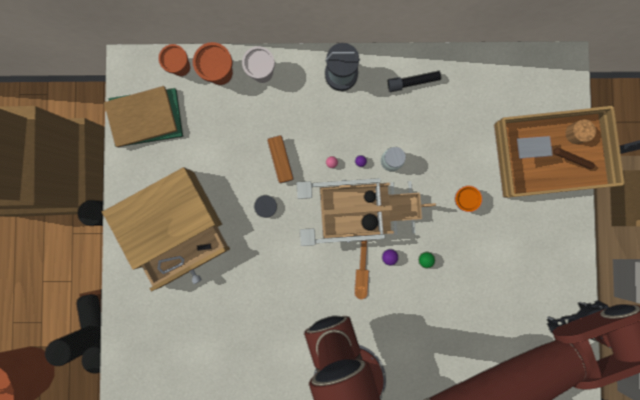

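View pics/side.png

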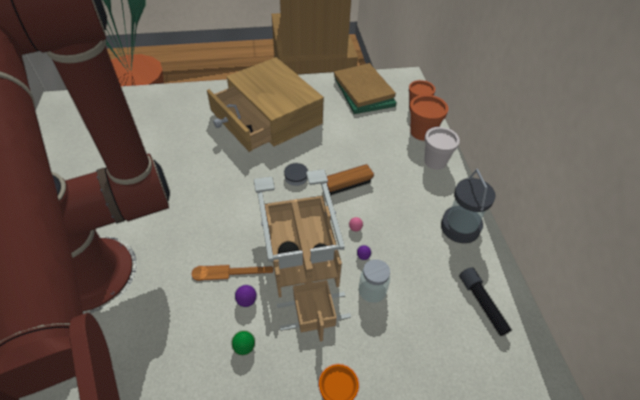

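Top view: two dark balls lie in the dispenser, at (370,196) in the far lane and at (369,222) in the near lane. The pink (331,162), purple (361,161; 390,257) and green (427,260) balls lie outside on the bench and are look-alikes. The far-lane ball looks smaller, so I'll confirm that in a crop and fit the dispenser pose at the same time.

```bash
python3 - <<'E'
from h import *
z=np.load("pics/top.npz"); im,d=z["im"],z["d"]; P=cloud("top",d)
cv2.imwrite("pics/crop.png",cv2.resize(im[150:280,280:480],None,fx=4,fy=4,interpolation=cv2.INTER_CUBIC)[:,:,::-1])
# paddles
m=(abs(P[...,2]-.138)<.012)&(P[...,1]>.07)&(P[...,1]<.2)&(P[...,0]>.35)&(P[...,0]<.7)
n,l,s,c=cv2.connectedComponentsWithStats(m.astype(np.uint8))
for i in range(1,n):
    if s[i,4]>20: print("pad",s[i],c[i].round(1),P[l==i].mean(0).round(4),P[l==i].min(0).round(3),P[l==i].max(0).round(3))
# balls
for (u,v) in((370,196),(369,222)):
    g=(im.max(2)<60); n,l,s,c=cv2.connectedComponentsWithStats(g.astype(np.uint8)); i=l[v,u]
    print("ball",s[i],P[v,u].round(3))
# tray tab: points near expected
m=(P[...,2]>.06)&(P[...,1]<-.17)&(P[...,1]>-.32)&(P[...,0]>.45)&(P[...,0]<.65)
print("tab",m.sum(),P[m].round(3)[:60].tolist(), np.argwhere(m).mean(0))
for n in("top","side"):print(n,(-cal(n)[1].T@cal(n)[2]).round(3))
zs=np.load("pics/side.npz"); Q=cloud("side",zs["d"])
m=(abs(Q[...,2]-.138)<.01)&(Q[...,1]>.07)&(Q[...,1]<.2)&(Q[...,0]>.35)&(Q[...,0]<.7)
n,l,s,c=cv2.connectedComponentsWithStats(m.astype(np.uint8))
for i in range(1,n):
    if s[i,4]>20: print("side pad",s[i],Q[l==i].mean(0).round(4))
m=(Q[...,2]>.06)&(Q[...,1]<-.17)&(Q[...,1]>-.32)&(Q[...,0]>.45)&(Q[...,0]<.65)
print("side tab",m.sum(),Q[m].mean(0),Q[m].min(0),Q[m].max(0))
E
```

```text
pad [296 181  31  18 314] [306.8 188.5] [0.6019 0.1295 0.1371] [0.574 0.072 0.127] [0.625 0.162 0.144]
pad [299 228  29  18 306] [309.5 237.4] [0.4572 0.122  0.1378] [0.435 0.07  0.126] [0.485 0.153 0.146]
ball [365 191  11  11 102] [ 0.58  -0.061  0.103]
ball [362 214  16  16 205] [ 0.502 -0.056  0.117]
tab 41 [[0.558, -0.238, 0.097], [0.558, -0.239, 0.105], [0.558, -0.243, 0.102], [0.558, -0.247, 0.099], [0.558, -0.25, 0.098], [0.558, -0.253, 0.099], [0.558, -0.255, 0.101], [0.558, -0.258, 0.102], [0.556, -0.224, 0.077], [0.556, -0.224, 0.092], [0.555, -0.225, 0.099], [0.555, -0.228, 0.103], [0.555, -0.232, 0.098], [0.555, -0.234, 0.101], [0.555, -0.238, 0.097], [0.555, -0.24, 0.1], [0.555, -0.243, 0.1], [0.555, -0.247, 0.098], [0.555, -0.248, 0.106], [0.555, -0.251, 0.105], [0.555, -0.255, 0.101], [0.555, -0.258, 0.101], [0.554, -0.224, 0.061], [0.553, -0.223, 0.079], [0.553, -0.224, 0.092], [0.552, -0.225, 0.099], [0.552, -0.227, 0.105], [0.552, -0.231, 0.099], [0.552, -0.234, 0.102], [0.552, -0.237, 0.101], [0.552, -0.24, 0.1], [0.552, -0.243, 0.101], [0.552, -0.247, 0.098], [0.552, -0.249, 0.103], [0.552, -0.252, 0.1], [0.552, -0.254, 0.106], [0.55, -0.223, 0.079], [0.55, -0.226, 0.079], [0.55, -0.229, 0.083], [0.55, -0.234, 0.071], [0.551, -0.239, 0.062]] [204.3902439  428.19512195]
top [0.501 0.069 1.509]
side [ 0.474 -0.666  0.996]
side pad [307 169  23  27 320] [0.6029 0.1244 0.136 ]
side pad [254 176  21  26 317] [0.4593 0.1179 0.1363]
side tab 108 [ 0.55511636 -0.24930374  0.09011304] [ 0.55126644 -0.26432126  0.06072446] [ 0.56073958 -0.22730046  0.10257365]
```

View pics/crop.png

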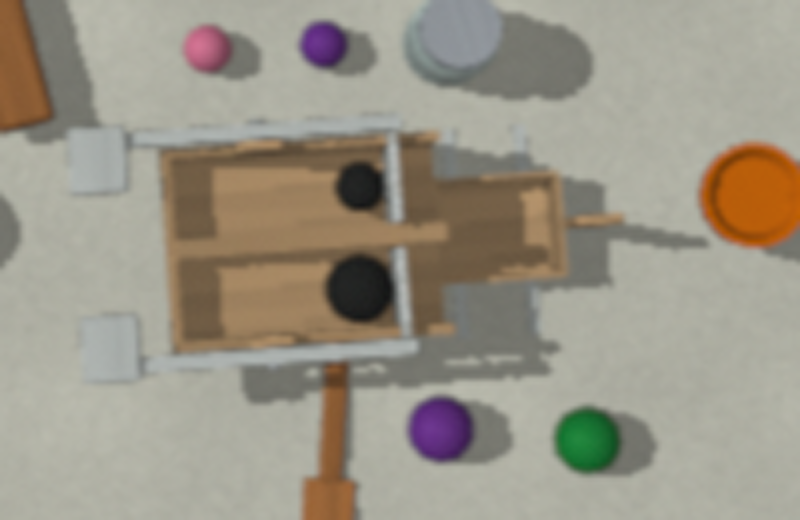

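Crop: the far-lane ball at (360,186) is clearly smaller (about 11 px against 16 px) than the near-lane ball at (360,288). Both are dark, so the far lane is the target: I'll push the tray towards +x and press paddle_far. First I'll move above the near side of the tab with the fingers shut.

```bash
python3 -m crank '[36,-20,0,2,0, 72,-39,0,4,0, 109,-59,0,6,0, 145,-78,0,8,0, 181,-98,0,11,0, 217,-118,0,13,0, 254,-137,0,15,0, 290,-157,0,17,0, 326,-176,0,19,0, 362,-196,0,21.3,0]'
cat >> h.py <<'E'
from scipy.spatial.transform import Rotation as Ro
def pose():
    s=status.state(); w,x,y,z=s["tool_rot"]; return np.array(s["tool_pos"]),Ro.from_quat([x,y,z,w]).as_matrix()
def to(X,yaw):
    p,R=pose(); a=np.degrees(np.arctan2(R[1,0],R[0,0]))
    print("at",p.round(4),"yaw",round(a,1),"-> shift mm",(R.T@(np.array(X)-p)*1000).round(1),"turn",round(a-yaw,1))
E
python3 - <<'E'
from h import *
print(manip.tcp_to_grasp)
z=np.load("pics/top.npz"); K,R,t=cal("top")
def atz(uv,h):
    r=R.T@np.linalg.inv(K)@np.array([*uv,1.]); c=-R.T@t; return c+r*(h-c[2])/r[2]
f=atz((304.2,189.9),.138); n=atz((307.3,236.9),.138); ax=(f-n)[:2]; print(f,n,np.linalg.norm(ax)); y=np.arctan2(ax[1],ax[0]); print("yaw",np.degrees(y))
o=(f+n)[:2]/2-.12*np.array([-np.sin(y),np.cos(y)]); print("origin",o)
r=np.array([[np.cos(y),np.sin(y)],[-np.sin(y),np.cos(y)]]); print("tab local",r@(np.array([.5535,-.242])-o))
to([.510,-.244,.065],np.degrees(y))
E
```

```text
time: 1.7
tool_pos: [0.5073, -0.2407, 0.2316]
tool_rot: [0.0, 1.0, 0.025, 0.0]
contact_force: [0.6, -0.5, 0.4]
gripper_width: 0.001
-0.0187
[0.5976158 0.1371017 0.138    ] [0.45859472 0.12834436 0.138     ] 0.13929663753003196
yaw 3.6044652397617556
origin [0.53564946 0.01296041]
tab local [ 0.00178631 -0.25557829]
at [ 0.5073 -0.2407  0.2316] yaw 2.9 -> shift mm [  2.4   3.3 166.6] turn -0.7
```

```bash
python3 -m crank '[0,1,30,0,0, 0,3,60,-0.7,0, 0,3,95,-0.7,0, 0,3,130,-0.7,0, 0,3,155,-0.7,0, 0,3,167,-0.7,0, 5,3,167,-0.7,0, 10,3,167,-0.7,0, 15,3,167,-0.7,0, 18,3,167,-0.7,0]'
python3 - <<'E'
from h import *
im,d=vision.grab_frame("side"); cv2.imwrite("pics/s2.png",cv2.resize(im[200:360,230:430],None,fx=4,fy=4)[:,:,::-1])
p=pose();print(p[0],status.state()["contact_force"])
E
```

```text
time: 2.7
tool_pos: [0.5263, -0.2449, 0.0663]
tool_rot: [0.001, 0.999, 0.032, 0.001]
contact_force: [0.6, 0.3, 1.0]
gripper_width: -0.003
[ 0.52633117 -0.24479419  0.0660483 ] [0.60814398 0.82088335 0.30702709]
```

View pics/s2.png

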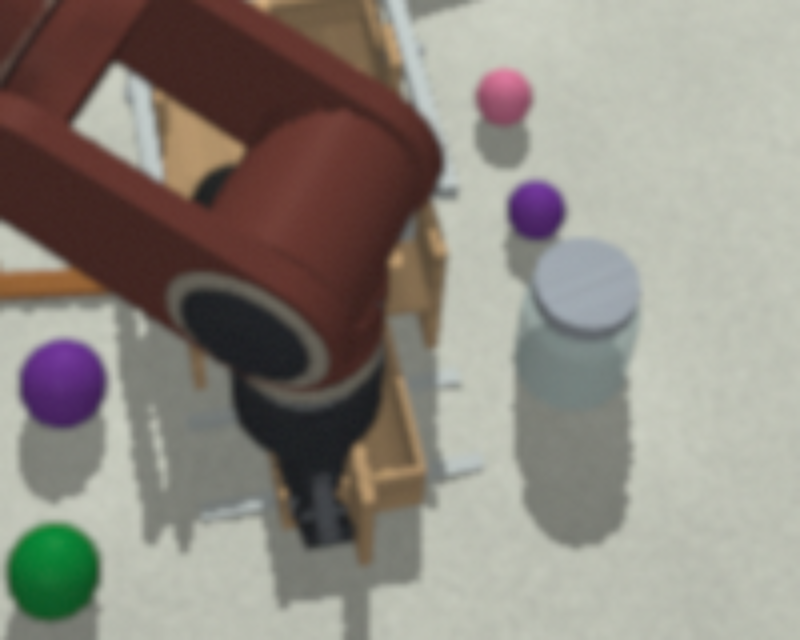

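The shut fingers stand just to the near side of the tab (fingers at (325,515), tab at (362,510) in the crop). Next I'll push along +x.

```bash
python3 -m crank '[5,0,0,0,0, 9,0,0,0,0, 13,0,0,0,0, 17,0,0,0,0, 21,0,0,0,0, 25,0,0,0,0, 29,0,0,0,0, 33,0,0,0,0, 36,0,0,0,0, 38,0,0,0,0]'
```

```text
time: 3.75
tool_pos: [0.5627, -0.2417, 0.0642]
tool_rot: [-0.0, 0.999, 0.032, -0.0]
contact_force: [-1.4, -0.0, 0.2]
gripper_width: 0.003
```

```bash
python3 -m crank '[2,0,0,0,0, 4,0,0,0,0, 6,0,0,0,0, 8,0,0,0,0, 9,0,0,0,0, 10,0,0,0,0, 11,0,0,0,0, 12,0,0,0,0, 12,0,0,0,0, 12,0,0,0,0]'
```

```text
time: 4.75
tool_pos: [0.5746, -0.241, 0.0643]
tool_rot: [-0.0, 0.999, 0.032, 0.0]
contact_force: [-0.8, 0.2, -0.7]
gripper_width: -0.002
```

```bash
python3 -m crank '[1,0,0,0,0, 2,0,0,0,0, 3,0,0,0,0, 4,0,0,0,0, 5,0,0,0,0, 5,0,0,0,0, 6,0,0,0,0, 6,0,0,0,0, 7,0,0,0,0, 7,0,0,0,0]'
```

```text
time: 5.75
tool_pos: [0.5754, -0.2409, 0.0643]
tool_rot: [-0.001, 0.999, 0.032, -0.008]
contact_force: [-26.4, 0.3, 15.0]
gripper_width: 0.002
```

The tray is at its stop: force jumped to −26 N and the TCP stalled at x 0.575. Now I'll back off and lift.

```bash
python3 -m crank '[-10,0,0,0,0, -20,0,0,0,0, -27,0,0,0,0, -27,0,-20,0,0, -27,0,-60,0,0, -27,0,-100,0,0, -27,0,-135,0,0, -27,0,-150,0,0, -27,0,-150,0,0, -27,0,-150,0,0]'
python3 - <<'E'
from h import *
to([.599,.137,.214],3.6)
im,d=vision.grab_frame("wrist"); cv2.imwrite("pics/w1.png",im[:,:,::-1])
E
```

```text
time: 6.75
tool_pos: [0.5538, -0.2419, 0.2125]
tool_rot: [-0.001, 0.999, 0.032, -0.001]
contact_force: [-0.0, -0.2, -0.3]
gripper_width: 0.0
at [ 0.5538 -0.2419  0.2125] yaw 3.7 -> shift mm [  69.4 -375.2   -1.2] turn 0.1
```

View pics/w1.png

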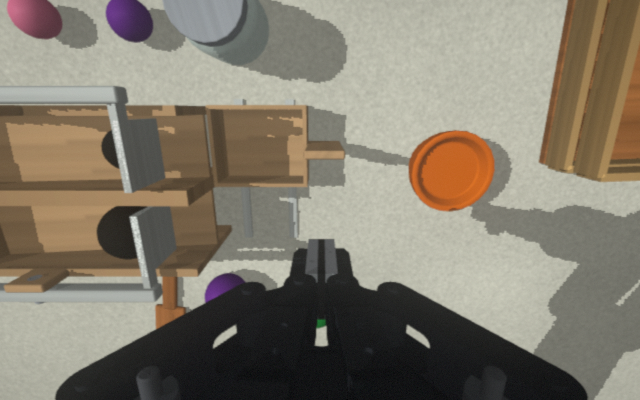

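The wrist view shows the tray (260,145) standing squarely in front of the far lane (gate at (140,155)), with both gates shut. Next I'll move over the far paddle.

```bash
python3 -m crank '[7,-30,0,0,0, 14,-70,0,0,0, 22,-112,0,0,0, 30,-155,0,0,0, 38,-198,0,0,0, 46,-241,0,0,0, 54,-284,0,0,0, 62,-325,0,0,0, 67,-360,0,0,0, 69,-375,0,0,0]'
python3 - <<'E'
from h import *
p,R=pose(); print(p)
for n in("top","wrist"):
    im,d=vision.grab_frame(n); P=cloud(n,d)
    m=(abs(P[...,2]-.138)<.006)&(P[...,1]>.09)&(P[...,1]<.19)&(P[...,0]>.54)&(P[...,0]<.66)
    print(n,m.sum(),np.percentile(P[m],[2,50,98],axis=0).round(3) if m.any() else "")
    cv2.imwrite(f"pics/{n}3.png",im[:,:,::-1])
E
```

```text
time: 7.8
tool_pos: [0.5977, 0.139, 0.211]
tool_rot: [-0.0, 0.999, 0.034, -0.002]
contact_force: [-0.1, -0.9, 0.3]
gripper_width: -0.001
[0.59772697 0.13904629 0.21099533]
top 11 [[0.576 0.117 0.134]
 [0.579 0.12  0.139]
 [0.583 0.128 0.141]]
wrist 3872 [[0.579 0.094 0.133]
 [0.607 0.131 0.139]
 [0.626 0.155 0.14 ]]
```

View pics/wrist3.png

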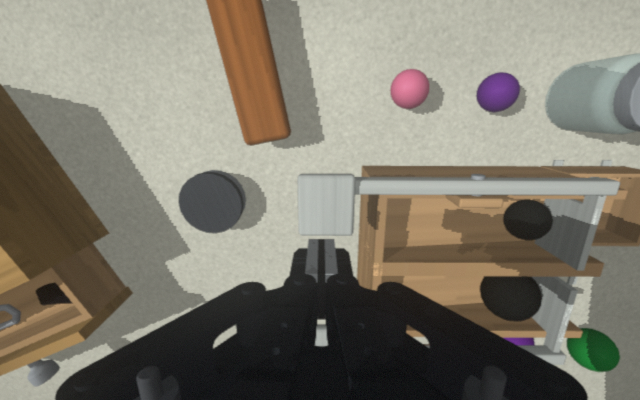

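The wrist view shows the far paddle (327,205) just ahead of and below the fingertips. Depth puts its centre near (0.601, 0.133), and the fingertips are well inside it. I'll press down about 46 mm and hold.

```bash
python3 -m crank '[2,3,25,0,0, 3,3,50,0,0, 3,3,65,0,0, 3,3,76,0,0, 3,3,86,0,0, 3,3,96,0,0, 3,3,106,0,0, 3,3,114,0,0, 3,3,119,0,0, 3,3,119,0,0]'; python3 -m crank '[0,0,0,0,0, 0,0,0,0,0, 0,0,0,0,0, 0,0,0,0,0, 0,0,0,0,0, 0,0,0,0,0, 0,0,0,0,0, 0,0,0,0,0, 0,0,0,0,0, 0,0,0,0,0]'
python3 - <<'E'
from h import *
im,d=vision.grab_frame("side"); a=im[190:370,210:410]
im2,d2=vision.grab_frame("top"); b=im2[150:280,300:450]
cv2.imwrite("pics/s4.png",np.hstack([cv2.resize(a,(400,360)),cv2.resize(b,(400,360))])[:,:,::-1])
E
```

```text
time: 8.9
tool_pos: [0.603, 0.1337, 0.0953]
tool_rot: [-0.0, 0.999, 0.032, 0.001]
contact_force: [1.2, -0.0, 5.0]
gripper_width: -0.002
time: 9.9
tool_pos: [0.6027, 0.1337, 0.0955]
tool_rot: [-0.0, 0.999, 0.032, 0.0]
contact_force: [2.5, 1.7, 3.7]
gripper_width: -0.002
```

View pics/s4.png

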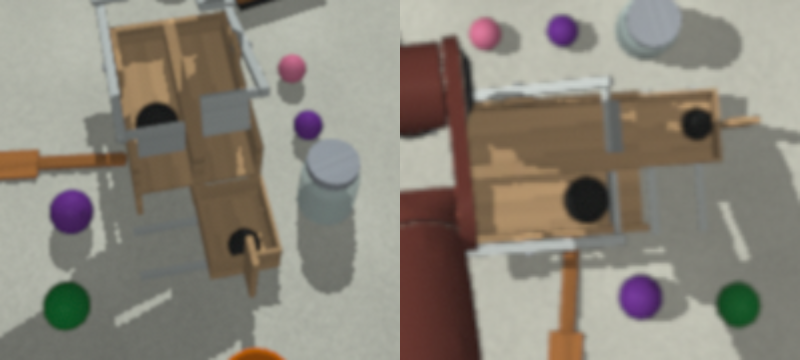

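The small ball is in the tray (side crop (243,242), top crop (697,124)), and the large ball is still behind its gate. Now I'll let the lever come up slowly and retreat upwards.

```bash
python3 -m crank '[0,0,-7,0,0, 0,0,-14,0,0, 0,0,-21,0,0, 0,0,-28,0,0, 0,0,-35,0,0, 0,0,-42,0,0, 0,0,-50,0,0, 0,0,-75,0,0, 0,0,-105,0,0, 0,0,-130,0,0]'; python3 -m crank '[0,0,-15,0,0, 0,0,-15,0,0, 0,0,-15,0,0, 0,0,-15,0,0, 0,0,-15,0,0, 0,0,-15,0,0, 0,0,-15,0,0, 0,0,-15,0,0, 0,0,-15,0,0, 0,0,-15,0,0]'
python3 - <<'E'
from h import *
im,d=vision.grab_frame("side"); a=im[150:370,190:430]
im2,d2=vision.grab_frame("wrist"); P=cloud("wrist",d2)
m=(P[...,2]>.06)&(P[...,1]>.1)&(P[...,1]<.16)&(P[...,0]>.58)&(P[...,0]<.63)&(P[...,2]<.16); print("paddle z",np.median(P[m][:,2]))
cv2.imwrite("pics/s5.png",np.hstack([cv2.resize(a,(390,360)),cv2.resize(im2,(400,360))])[:,:,::-1])
E
```

```text
time: 11.0
tool_pos: [0.6024, 0.1332, 0.2267]
tool_rot: [0.0, 0.999, 0.032, 0.0]
contact_force: [0.1, -0.4, 0.3]
gripper_width: 0.002
time: 12.0
tool_pos: [0.6025, 0.1335, 0.2404]
tool_rot: [0.0, 0.999, 0.032, 0.0]
contact_force: [1.3, 0.5, -0.5]
gripper_width: 0.0
paddle z 0.13861719806412015
```

View pics/s5.png

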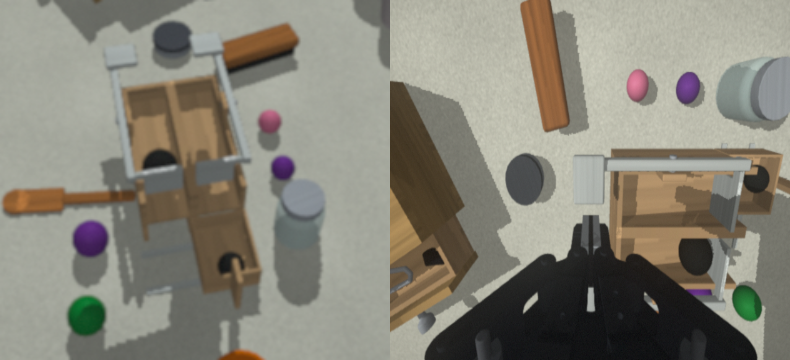

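The small ball is in the tray, both gates are shut, the paddle is back at 0.1386 m and the bystanders look unmoved. I'm handing the job in.

```bash
python3 -c "
from plant import order; print(order.job_done())"
```

```text
the job is handed in; nothing more can be done
None
```

The job is done and handed in at about 12 s on the robot's clock, well inside the 42 s limit; the hand-in reports no verdict.

- **Tray:** the smaller dark ball was in the far lane. I pushed the tray by its tab, with the fingers shut, up to the far stop. There the force rose to about 30 N and the arm stalled.
- **Lever:** I pressed the far lever's paddle down about 43 mm and held it for about 1 s. The ball rolled into the tray by itself, and I then let the lever rise slowly.
- **Last checks:**
  - The small ball is in the tray, in front of the far lane.
  - The far paddle is back at 138.6 mm (138 mm at rest), and both gates are shut.
  - The large ball is still behind its gate.
  - The other things in view look unmoved. I judged that from the pictures and did not measure it.
  - The gripper is in free air above the paddle.

No check failed. The measurements disagreed slightly: the paddle position differed by 5 to 10 mm between cameras, so I settled it with a close look from the wrist camera before pressing.

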